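# Hardness check on the honing wheel

## Task

Take the orange hardness gauge out of its blue stand and first try it on the yellow spot of the test pad: hold it upright and press gently until the red band on its plunger has gone in, for about a second. Then press it the same way on the white spot on the rim of the grinder's honing wheel, square to the rim (pointing straight at the axle), and finish while still holding it there with the band in. Never push the plunger to its stop, and leave the wheel unturned and everything else in its place.

Things in the scene. Friction and masses are not known exactly. Their poses are not given: they have to be found in the camera images.
- gauge: Upright gauge, 0.19 kg. Origin: centre of the barrel's lower end; +z up its axis. Steel barrel 22 mm dia. z 0-55, dark collar 40 mm dia. z 55-61 (rests on the stand), orange grip 32 x 32 mm, sides along x and y, z 61-116 (grasp about z=95, fingers pointing down the axis), white dial on top. A 6 mm plunger sticks 12 mm out of the lower end; its upper 5 mm, next to the barrel, is the red band.
- plunger (a joint): How far the plunger is pushed into the barrel, m: 0 = fully out (12 mm sticking out), 0.005 = red band just gone in, 0.012 = at its stop. Spring: about 1.2 N to start, 0.6 N per mm more (4 N at 5 mm, 8 N at 12 mm).
- plunger_tip (a point): Centre of the plunger's flat lower end (moves with the plunger; 12 mm below the gauge's origin on its axis when out); axes as the gauge's.
- gauge_stand: Blue block 80 x 80 x 75 mm high, fixed to the table, origin centre of underside; 25 mm vertical hole through its middle in which the gauge hangs by its collar: the gauge's origin is 20 mm above the table. The gauge must be lifted 70 mm straight up to be clear.
- test_pad: Loose 0.7 kg test pad: aluminium plate 70 x 70 x 14 mm with a black rubber disc 54 mm dia. on it, 26 mm high in all; origin centre of underside.
- pad_spot (a point): Centre of the 14 mm yellow spot on top of the test pad's disc, 26 mm above the table; z up.
- grinder: Wet grinder, fixed. Origin on the table straight below the honing wheel's middle; axle along y at z=110 mm. Black honing wheel 145 mm dia., y -16 to 16 mm (hub nut to -28); grey housing x -95 to 95, y 32 to 160, 173 mm high; grey stone 200 mm dia., y 175 to 215; thin steel bar up to z=231 at x=-85, y 150 to 235.
- wheel_mark (a point): Centre of the 14 mm white spot on the honing wheel's rim, mid-width, 72.5 mm from the axle. +z points straight out of the rim (radially, away from the axle), +y along the axle.
- honing_wheel (a joint): Angle of the honing wheel about the axle (grinder's y axis), rad: 0 = white spot at the very top, positive = spot turned towards the grinder's +x. The wheel is stiff to turn (about 0.8 N m, 11 N along the rim) and stays as found.
- grading_stone: Bystander: two-tone grey stone block 75 x 50 x 44 mm, origin centre of underside.
- paste_bottle: Bystander: white bottle, red cap, 40 mm dia., 110 mm high, origin centre of underside.
- mug: Bystander: blue mug 80 mm dia., 95 mm high, origin centre of underside.
- screwdriver: Bystander: green-handled screwdriver lying flat along its x axis, about 200 mm long.
- points_jar: Bystander: amber jar, black lid, 68 mm dia., 90 mm high, origin centre of underside.
Mind the look-alikes: they are no part of the job. Leave any purple look-alike of the gauge alone. There is more than one size of the test_pad; the one meant has the size given above.

How it is judged:
By the outcome, as a careful person would: the job done as asked, in the order asked, and still so for the second after the job is handed in, while the arm keeps its last pose, push and grip.
It also fails if it takes over 48 s, if anything falls off the work surface, if the arm or the gripper's body presses on something with over 40 N, if the wrist force passes 120 N, or if a joint passes its speed limit or range.

## Robot

A 6-joint arm with a two-finger parallel gripper is mounted at the origin on the work surface. World frame = base frame: x ahead of the robot, y to its left, z up, the work surface at z = 0. Lengths are in m, angles in rad, forces in N, time in s.
With the tool pointing down it reaches from about 0.425 to 0.95 m from the base axis. Payload 3.5 kg.
Tool frame: the origin (TCP) lies midway between the tips of the shut fingers; the grasp point (between the pads) lies 19 mm behind it; z points along the fingers, y is the line along which they close (so a half turn about z gives the same grasp; the last joint's range is limited). The gripper opens to 85 mm and grips with 20 to 120 N. Pads are 22 mm wide; open, the fingers measure 114 mm over their backs; the gripper's body (76 mm by 85 mm) begins 54 mm behind the grasp point. The pads swing forward as they close: fully open they stand 13 mm farther back than shut.
Start: joints at [1.038, 0.286, 1.577, -0, 1.279, -0.15], TCP at [0.252, 0.626, 0.231] pointing down, gripper open.
Joint ranges: [-2.77, 2.77], [-0.9, 2.22], [0.21, 2.48], [-1.53, 4.67], [0.24, 2.81], [-2.84, 2.84]. Speed limits (rad/s): [2.79, 2.79, 3.14, 3.14, 3.14, 3.14].

## Interface

Orientations are given as a unit quaternion [x, y, z, w].
In Python, from plant import * gives the robot as it stands.
- The arm moves only by the tool move_arm, never from a script. Its argument "moves" is a list of rows, each a list of 3 entries, a list of its own where there are three numbers: the opening, from 0 (shut) to 1 (fully open), then the shift along the tool's x, y, z in m, then the turn, a rotation vector about the tool's x, y, z in rad. A call has exactly 10 rows; each row shifts and turns the commanded pose from where the row before left it, along the tool's axes as they then stand; what a row does not reach is not made up. A row lasts 1/12 s, in which the tool goes at most 41.7 mm and 7.16 degrees, less where a joint would pass 70% of its speed; a pose out of reach is approached as far as the arm can. A call is refused whole if a number of a shift passes 0.0417 or a number of a turn 0.125, either way. A call with a gripper value outside its range is refused whole. The fingers move at their own pace and stop on an object; "grip_force" is the grip in N (left out, the last holds). Time passes only in rows, so rows that do not move let the fingers close, or fill a call up. It gives the time, the measured TCP pose, the force, the opening and the grip force at its end, in the units of the state.
- get_state(): the state, without advancing time (a new reading comes with each control period).
- read_camera(name): name is "scene" or "top" or "wrist"; returns the picture (480x640x3 uint8, red, green, blue); there is no depth.
- camera_params(name): a dict with "fx", "fy", "cx", "cy" (pixels), "rvec" (rotation vector, rad) and "tvec" (3), from world to camera coordinates, as OpenCV has them; the wrist camera has in their place "tool_from_camera" (4x4, takes a point from camera to tool coordinates, whose origin is the TCP and whose axes are the flange's). Camera axes: x right, y down, z forward; pixel columns grow to the right and rows downward; lengths in m; the calibration is good to about 2 mm. A picture is of the moment at which its call begins: read the wrist's pose just before it. camera_params takes no time and is no camera call.
- sign_off(): hands the job in; it is judged then, once.
The state is a dict: "time": time; "qpos": joint angles; "dq": joint speeds; "joint_efforts": joint torques, N m; "eef_pos": TCP position; "tcp_rot": TCP orientation; "contact_force": force on the tool from outside, world axes, zero at the start; "wrist_torque": the same for the moment, N m; "opening": opening from 0.0 (shut) to 1.0 (fully open); "finger_force": force on a finger pad.
Only numpy, scipy, OpenCV 4.12 (cv2) and the standard library are available. Lean on these libraries where they do the work, as an engineer would, in place of code of your own. Each camera call takes 0.05 s, during which the arm holds its last target. There are 200 camera calls.

## Working session

There is one attempt and no reset: what is moved stays moved. The work goes in short steps, Python scripts to look and compute and a tool call to move; the robot and the scene stay as the last step left them, time stands still between calls to the robot, and variables do not carry over. Pictures are saved under pics/ and viewed, at most 11 in all, crops included, and the job is handed in when it is done.

Besides the shell and the picture viewer there is one more tool, called after "Request:" as name(argument=value, ...) on one line, values as JSON. move_arm: Moves the arm, as the interface text tells. Its arguments: {"type":"object","properties":{"moves":{"type":"array"},"grip_force":{"type":"number"}},"required":["moves"]}

```bash
mkdir -p pics; ls
python3 - <<'E'
from plant import *
import cv2,numpy as np
s=get_state();print(s)
for n in("scene","top"):
    im=read_camera(n);cv2.imwrite(f"pics/{n}0.png",im[:,:,::-1]);p=camera_params(n);print(n,p)
print(camera_params("wrist"))
E
```

```text
pics
{'time': 0.0, 'qpos': array([ 1.03796846e+00,  2.87227951e-01,  1.57817544e+00, -3.29275681e-05,
        1.27861266e+00, -1.49990675e-01]), 'dq': array([-4.99924335e-04, -2.09334499e-03, -9.53632914e-05, -1.33888753e-04,
       -7.25669492e-04,  3.84270845e-04]), 'joint_efforts': array([-5.73783564e-04, -4.05978763e+01, -2.92630523e+01, -1.53529345e-04,
        5.88890776e-03,  2.09003588e-06]), 'eef_pos': array([0.2517832, 0.6255702, 0.2299065]), 'tcp_rot': array([ 1.90246957e-01,  9.81735518e-01, -1.14704110e-03, -3.90844825e-04]), 'contact_force': array([ 0.93201243, -0.74317536,  0.07969293]), 'wrist_torque': array([-0.03560243, -0.01987443,  0.03276189]), 'finger_force': 0.0, 'opening': 1.0032472871739582}
scene {'fx': 552.9960834372168, 'fy': 552.9960834372168, 'cx': 319.6559389896757, 'cy': 236.47120883404878, 'rvec': array([ 1.43151419,  1.94794957, -1.00608365]), 'tvec': array([ 0.17302225, -0.17362277,  2.0759851 ])}
top {'fx': 575.1038672182517, 'fy': 575.1038672182517, 'cx': 305.3938893133803, 'cy': 237.7254368040147, 'rvec': array([ 2.08811697, -2.15672332,  0.15883486]), 'tvec': array([0.00523105, 0.53765205, 1.35137589])}
{'fx': 348.5569722259775, 'fy': 348.5569722259775, 'cx': 322.46075801753346, 'cy': 236.97047247123035, 'tool_from_camera': array([[ 1.15330046e-03, -9.58647965e-01, -2.84592251e-01,
         7.21205861e-02],
       [ 9.99998920e-01,  1.36498687e-03, -5.45491542e-04,
         4.49606970e-04],
       [ 9.11399041e-04, -2.84591314e-01,  9.58648503e-01,
        -1.41478477e-01],
       [ 0.00000000e+00,  0.00000000e+00,  0.00000000e+00,
         1.00000000e+00]])}
```

View pics/scene0.png

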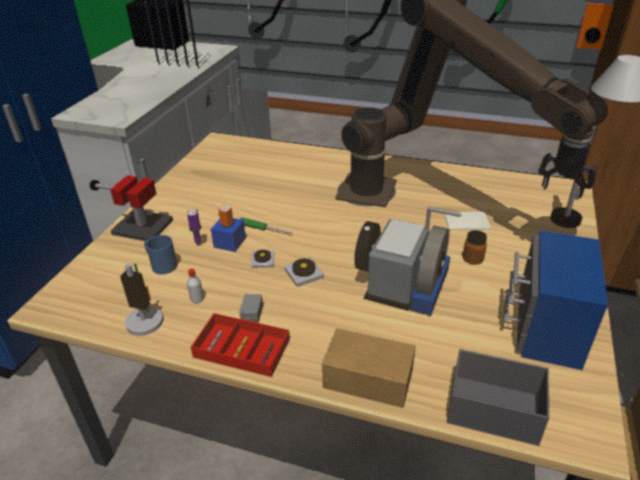

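View pics/top0.png

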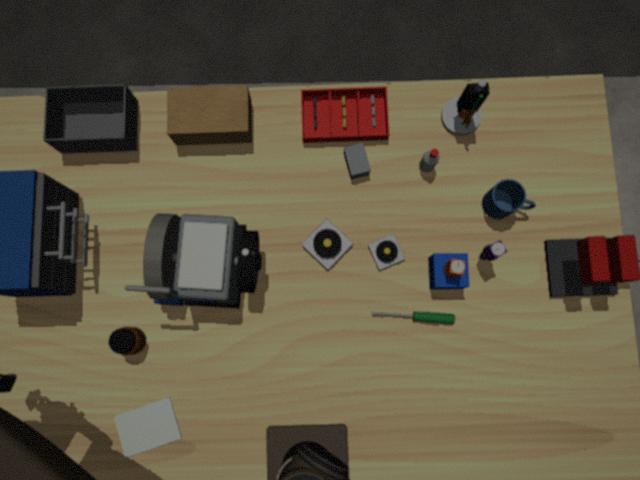

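The top view shows the gauge and stand near (456,268), the pads at (327,244) and (387,251), and the wheel near (250,262) with a white spot at about (245,253). Next I'll measure these.

```bash
cat > h.py <<'E'
import cv2,numpy as np
from scipy.spatial.transform import Rotation as R
def cam(p,state=None):
    K=np.array([[p['fx'],0,p['cx']],[0,p['fy'],p['cy']],[0,0,1]])
    if 'rvec' in p:
        Rm=cv2.Rodrigues(p['rvec'])[0];return K,Rm.T,-Rm.T@p['tvec']
    T=p['tool_from_camera'];Rt=R.from_quat(state['tcp_rot']).as_matrix()
    return K,Rt@T[:3,:3],Rt@T[:3,3]+state['eef_pos']
def ray(c,uv):
    K,Rm,o=c;d=Rm@np.linalg.inv(K)@np.array([uv[0],uv[1],1.]);return o,d/np.linalg.norm(d)
def plane(c,uv,z):
    o,d=ray(c,uv);return o+d*(z-o[2])/d[2]
def tri(r):
    A=0;b=0;
    for o,d in r:
        P=np.eye(3)-np.outer(d,d);A=A+P;b=b+P@o
    x=np.linalg.solve(A,b);return x,[np.linalg.norm((np.eye(3)-np.outer(d,d))@(x-o)) for o,d in r]
def proj(c,X):
    K,Rm,o=c;q=K@(Rm.T@(np.array(X)-o));return q[:2]/q[2]
def blobs(im,lo,hi,box=(0,0,640,480),amin=8):
    h=cv2.cvtColor(im,cv2.COLOR_RGB2HSV);m=cv2.inRange(h,lo,hi);k=np.zeros_like(m);x0,y0,x1,y1=box;k[y0:y1,x0:x1]=m[y0:y1,x0:x1]
    cs,_=cv2.findContours(k,cv2.RETR_EXTERNAL,cv2.CHAIN_APPROX_NONE)
    n,l,st,ce=cv2.connectedComponentsWithStats(k)
    return k,sorted([(int(st[i][4]),ce[i].round(1).tolist(),st[i][:4].tolist()) for i in range(1,n) if st[i][4]>=amin],reverse=True)
E
python3 - <<'E'
from h import *
from plant import camera_params
t=cv2.imread('pics/top0.png')[:,:,::-1];s=cv2.imread('pics/scene0.png')[:,:,::-1]
ct=cam(camera_params('top'));cs=cam(camera_params('scene'))
print(ct[2],cs[2])
for n,im,c in(('top',t,ct),('scene',s,cs)):
    print(n)
    print('orange',blobs(im,(4,120,80),(18,255,255))[1][:6])
    print('blue',blobs(im,(110,150,60),(128,255,255))[1][:6])
    print('yellow',blobs(im,(20,150,80),(35,255,255),amin=4)[1][:6])
k,b=blobs(t,(110,150,60),(128,255,255),(420,240,480,300))
for x in b[:1]:
    pts=np.argwhere(k)[:,::-1].astype(np.float32);print(cv2.minAreaRect(pts))
# pads: bright, low sat
for box in((295,210,360,280),(362,228,410,275)):
    k,b=blobs(t,(0,0,110),(180,60,255),box);print(b[:3])
    pts=np.argwhere(k)[:,::-1].astype(np.float32);r=cv2.minAreaRect(pts)
    q=np.array([plane(ct,p,.014)[:2] for p in cv2.boxPoints(r)]);print(r,[np.linalg.norm(q[i]-q[i-1]).round(4) for i in range(4)],q.mean(0))
    k,b=blobs(t,(18,120,80),(40,255,255),box);print(b)
k,b=blobs(t,(0,0,150),(180,70,255),(225,225,270,300),3);print('wheel',b)
cv2.imwrite('pics/c.png',np.hstack([cv2.resize(t[200:320,130:290,::-1],None,fx=2.5,fy=2.5,interpolation=2)[:300,:400],cv2.resize(s[205:305,345:465,::-1],None,fx=3,fy=3,interpolation=2)]))
E
```

```text
[ 0.3000817  -0.0377569   1.42261705] [1.73736719 0.40475354 1.08973643]
top
orange [(297, [346.7, 99.7], [301, 86, 89, 53]), (78, [344.1, 115.2], [341, 99, 6, 30]), (26, [194.5, 122.5], [186, 121, 15, 5]), (25, [233.2, 113.2], [227, 109, 13, 10]), (21, [596.3, 236.4], [588, 236, 18, 2]), (17, [435.4, 150.1], [431, 148, 8, 7])]
blue [(34, [465.6, 270.4], [460, 261, 8, 17]), (28, [459.2, 283.4], [455, 279, 10, 9]), (25, [450.0, 254.6], [442, 254, 18, 4]), (24, [445.9, 283.5], [442, 278, 8, 10]), (21, [441.4, 274.4], [438, 271, 8, 9]), (16, [445.5, 261.6], [443, 258, 8, 9])]
yellow [(51, [326.8, 242.3], [323, 239, 8, 8]), (30, [386.6, 250.4], [384, 248, 6, 6]), (6, [344.7, 124.5], [344, 123, 2, 4]), (6, [343.5, 109.8], [343, 108, 2, 4]), (4, [343.8, 99.5], [343, 98, 2, 4]), (4, [343.2, 114.2], [343, 113, 2, 3])]
scene
orange [(5050, [615.7, 178.5], [586, 99, 54, 184]), (5008, [368.1, 366.1], [322, 329, 94, 79]), (1428, [493.0, 126.8], [423, 115, 139, 25]), (1338, [241.4, 341.6], [190, 312, 101, 66]), (987, [594.2, 23.3], [576, 3, 37, 46]), (810, [311.7, 106.5], [269, 98, 90, 18])]
blue
[... 251 characters left out ...]
 [(32, [303.1, 265.0], [300, 263, 8, 5]), (18, [262.0, 254.1], [260, 252, 5, 5])]
((450.0, 270.5), (33.0, 34.0), 90.0)
[(583, [326.5, 241.7], [302, 219, 51, 49])]
((326.7500305175781, 242.75003051757812), (36.062442779541016, 36.769554138183594), 45.0) [np.float64(0.0896), np.float64(0.0923), np.float64(0.0902), np.float64(0.0915)] [ 0.52883262 -0.06409611]
[(51, [326.8, 242.3], [323, 239, 8, 8])]
[(322, [386.0, 249.6], [368, 234, 37, 35])]
((386.3951416015625, 251.04591369628906), (28.68717384338379, 28.057315826416016), 66.37062072753906) [np.float64(0.0708), np.float64(0.07), np.float64(0.071), np.float64(0.0694)] [ 0.50298472 -0.21035476]
[(30, [386.6, 250.4], [384, 248, 6, 6])]
wheel []
```

View pics/c.png

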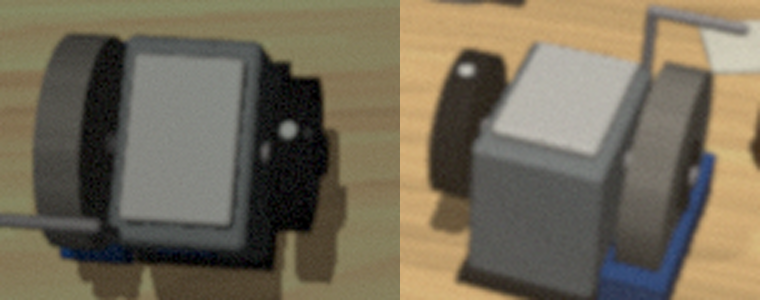

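The crop shows the wheel's white spot at about (245.2,252) in the top view and (367,228.3) in the scene view. The small pad has 70 mm sides, so it's the one meant.

Run:
```python
from h import *
from plant import camera_params
t=cv2.imread('pics/top0.png')[:,:,::-1];s=cv2.imread('pics/scene0.png')[:,:,::-1]
ct=cam(camera_params('top'));cs=cam(camera_params('scene'))
def ws(im,c,uv,r=5):
    u,v=map(int,np.round(uv));g=im[v-r:v+r+1,u-r:u+r+1].min(2).astype(float);m=g>.6*g.max();y,x=np.nonzero(m);return [u-r+x.mean(),v-r+y.mean()],m.sum()
a=ws(t,ct,(245.2,252));b=ws(s,cs,(367,228.3));print(a,b)
M=tri([ray(ct,a[0]),ray(cs,b[0])]);print('mark',M)
print('pad spot',tri([ray(ct,(386.6,250.4)),ray(cs,(262.0,254.1))]), plane(ct,(386.6,250.4),.026))
print('big spot',tri([ray(ct,(326.8,242.3)),ray(cs,(303.1,265.))]))
# stand, via top
print('stand',plane(ct,(450.3,270.5),.075))
print('stand scene blue top centre',plane(cs,(228,227),.075))
k,b=blobs(t,(0,0,125),(180,60,255),(170,215,235,295),50);print(b[:2])
c,_=cv2.findContours(cv2.morphologyEx(k,2,np.ones((3,3))),0,1);c=max(c,key=cv2.contourArea);r=cv2.minAreaRect(c)
q=np.array([plane(ct,p,.173) for p in cv2.boxPoints(r)]);print(r,q.round(4).tolist())
for i in range(4):
    e=q[i]-q[i-1];print(np.linalg.norm(e).round(4),np.degrees(np.arctan2(e[1],e[0])).round(2))
for n,im,c in(('top',t,ct),('scene',s,cs)):
    bx=(435,250,475,295) if n=='top' else (205,195,245,260)
    print(n,'or',blobs(im,(3,110,70),(20,255,255),bx)[1][:3],'wh',blobs(im,(0,0,110),(180,60,255),bx)[1][:3])
cv2.imwrite('pics/d.png',cv2.resize(t[235:305,420:490,::-1],None,fx=8,fy=8,interpolation=2))
```

```text
([np.float64(244.6764705882353), np.float64(251.41176470588235)], np.int64(34)) ([np.float64(366.27777777777777), np.float64(227.22222222222223)], np.int64(18))
mark (array([0.48785626, 0.11870183, 0.18464947]), [np.float64(0.00010614009084810474), np.float64(0.00010614009084809368)])
pad spot (array([ 0.50240618, -0.20884849,  0.02645851]), [np.float64(0.0006088845888732885), np.float64(0.0006088845888733346)]) [ 0.502684   -0.20948463  0.026     ]
big spot (array([ 0.52620422, -0.06352521,  0.03475382]), [np.float64(0.0003849464214393904), np.float64(0.00038494642143938274)])
stand [ 0.44304055 -0.3494658   0.075     ]
stand scene blue top centre [ 0.45928107 -0.33974432  0.075     ]
[(2659, [202.2, 255.0], [179, 222, 47, 67])]
((202.0109405517578, 254.8723602294922), (41.90349578857422, 64.76252746582031), 4.899092674255371) [[0.4196, 0.2663, 0.173], [0.5631, 0.2549, 0.173], [0.5517, 0.1617, 0.173], [0.4088, 0.1747, 0.173]]
0.0922 83.29
0.144 -4.52
0.0939 -96.96
0.1435 174.78
top or [(21, [450.8, 270.7], [449, 267, 6, 7]), (10, [451.0, 261.4], [450, 260, 4, 5]), (9, [460.7, 273.2], [458, 272, 6, 3])] wh [(132, [457.6, 266.2], [452, 260, 13, 13]), (29, [449.0, 252.0], [435, 252, 29, 1])]
scene or [(651, [224.4, 208.8], [205, 195, 40, 32]), (392, [219.1, 246.9], [205, 217, 40, 43])] wh [(29, [224.7, 207.9], [221, 206, 8, 5]), (23, [213.3, 227.0], [210, 219, 10, 18]), (10, [215.4, 246.8], [213, 244, 7, 5])]
```

View pics/d.png

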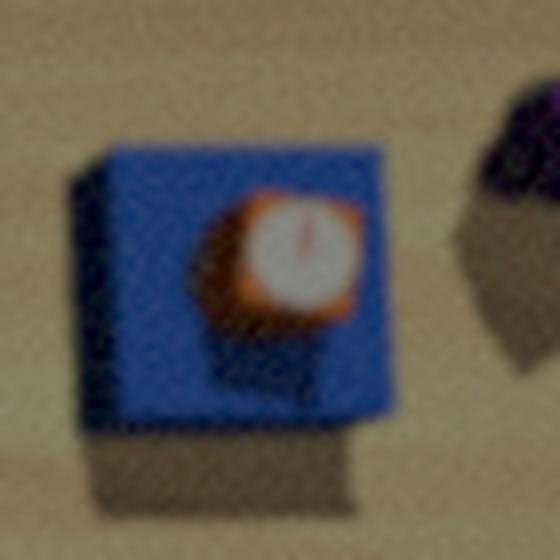

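The dial centre is at about top pixel (457.7,266.2), and the purple look-alike stands to its right, so the fingers should close along world x. I'll raise the tool, turn it so x points to world +y, then look at the wheel from above.

Request:
move_arm(moves=[[1, [0, 0, -0.017], [0, 0, 0.119]], [1, [0, 0, -0.017], [0, 0, 0.119]], [1, [0, 0, -0.017], [0, 0, 0.119]], [1, [0, 0, -0.017], [0, 0, 0.119]], [1, [0, 0, -0.017], [0, 0, 0.119]], [1, [0, 0, -0.017], [0, 0, 0.119]], [1, [0, 0, -0.017], [0, 0, 0.119]], [1, [0, 0, -0.017], [0, 0, 0.119]], [1, [0, 0, -0.017], [0, 0, 0.119]], [1, [0, 0, -0.017], [0, 0, 0.119]]])

```text
time: 0.93
eef_pos: [0.252, 0.6259, 0.4013]
tcp_rot: [0.71, 0.704, -0.001, 0.0]
contact_force: [-0.1, 0.2, -0.7]
opening: 1.0
finger_force: 0.0
```

Request:
move_arm(moves=[[1, [-0.04, 0.023, 0], [0, 0, 0]], [1, [-0.04, 0.023, 0], [0, 0, 0]], [1, [-0.04, 0.023, 0], [0, 0, 0]], [1, [-0.04, 0.023, 0], [0, 0, 0]], [1, [-0.04, 0.023, 0], [0, 0, 0]], [1, [-0.04, 0.023, 0], [0, 0, 0]], [1, [-0.04, 0.023, 0], [0, 0, 0]], [1, [-0.04, 0.023, 0], [0, 0, 0]], [1, [-0.04, 0.023, 0], [0, 0, 0]], [1, [-0.04, 0.023, 0], [0, 0, 0]]])

```text
time: 1.77
eef_pos: [0.4594, 0.2626, 0.4009]
tcp_rot: [0.708, 0.706, -0.0, -0.0]
contact_force: [0.1, -0.1, -0.1]
opening: 0.998
finger_force: 0.0
```

Request:
move_arm(moves=[[1, [-0.02, 0, 0.02], [0, 0, 0]], [1, [-0.02, 0, 0.02], [0, 0, 0]], [1, [-0.02, 0, 0.02], [0, 0, 0]], [1, [-0.02, 0, 0.02], [0, 0, 0]], [1, [-0.02, 0, 0.02], [0, 0, 0]], [1, [0, 0, 0], [0, 0, 0]], [1, [0, 0, 0], [0, 0, 0]], [1, [0, 0, 0], [0, 0, 0]], [1, [0, 0, 0], [0, 0, 0]], [1, [0, 0, 0], [0, 0, 0]]])

```text
time: 2.6
eef_pos: [0.4594, 0.1654, 0.3029]
tcp_rot: [0.707, 0.707, 0.001, 0.001]
contact_force: [0.0, -0.1, -0.2]
opening: 0.998
finger_force: 0.0
```

```bash
cat > snap.py <<'E'
import sys,pickle,cv2
from plant import *
s=get_state();im=read_camera("wrist");n=sys.argv[1];cv2.imwrite(f"pics/{n}.png",im[:,:,::-1]);pickle.dump(s,open(f"pics/{n}.pkl","wb"))
print({k:s[k].round(4).tolist() if hasattr(s[k],'round') else s[k] for k in("time","eef_pos","tcp_rot","qpos","contact_force","wrist_torque")})
E
python3 snap.py w1
```

```text
{'time': 2.6, 'eef_pos': [0.4594, 0.1654, 0.3029], 'tcp_rot': [0.7074, 0.7068, 0.0011, 0.0007], 'qpos': [0.1373, -0.1868, 1.9388, 0.0002, 1.387, 0.138], 'contact_force': [0.0331, -0.1107, -0.2383], 'wrist_torque': [-0.0251, -0.0211, 0.0067]}
```

View pics/w1.png

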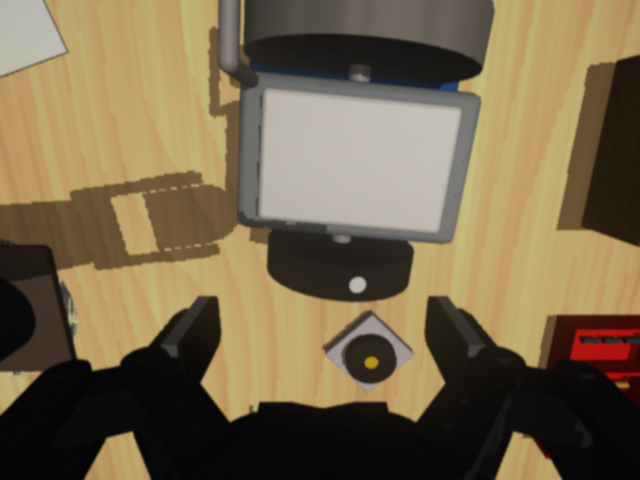

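The wrist view shows the wheel at columns ~268–412, its white spot at (357.5,285), the housing top at about (238–480, 72–243), and the big pad at (371,362). I'll get the edges and the spot angle from the tangent rays.

Run:
```python
from h import *
import pickle
from plant import camera_params
im=cv2.imread('pics/w1.png')[:,:,::-1];s=pickle.load(open('pics/w1.pkl','rb'));c=cam(camera_params('wrist'),s)
v=cv2.GaussianBlur(im,(3,3),0).max(2)
for r in(248,256,264,272,280): print(r,v[r,258:282:1].tolist(),v[r,402:422].tolist())
g=im.min(2);m=(g>120);m[:272]=0;m[298:]=0;m[:,:345]=0;m[:,372:]=0
y,x=np.nonzero(m);uv=(x.mean(),y.mean());print('spot',uv,m.sum())
# housing top outline: grey, low saturation
hsv=cv2.cvtColor(im,cv2.COLOR_RGB2HSV);k=((hsv[:,:,1]<60)&(hsv[:,:,2]>150)).astype(np.uint8);k[:85]=0;k[240:]=0;k[:,:245]=0;k[:,475:]=0
k=cv2.morphologyEx(k,2,np.ones((5,5)));cs,_=cv2.findContours(k,0,1);ct=max(cs,key=cv2.contourArea)
ap=cv2.approxPolyDP(ct,8,True)[:,0];print('panel',ap.tolist())
q=np.array([plane(c,p,.173) for p in ap]);print(q.round(4).tolist())
for i in range(len(q)):
    e=q[i]-q[i-1];print(np.linalg.norm(e).round(4),np.degrees(np.arctan2(e[1],e[0])).round(2))
P=np.array([plane(c,p,.173) for p in((240,224),(454,242))]);print(P)
```

```text
248 [193, 192, 192, 193, 193, 193, 192, 187, 168, 129, 83, 53, 43, 41, 41, 41, 41, 41, 40, 40, 40, 40, 40, 39] [41, 42, 42, 42, 42, 43, 42, 43, 46, 58, 88, 131, 169, 187, 192, 193, 194, 194, 194, 193]
256 [193, 193, 193, 193, 193, 193, 192, 184, 158, 112, 68, 47, 42, 42, 42, 42, 42, 42, 42, 42, 41, 41, 41, 41] [41, 41, 41, 41, 41, 41, 42, 42, 44, 53, 80, 126, 167, 187, 193, 194, 194, 194, 194, 194]
264 [194, 194, 193, 193, 193, 193, 190, 175, 142, 95, 59, 45, 43, 43, 43, 43, 43, 42, 42, 42, 42, 42, 43, 42] [44, 44, 44, 44, 44, 44, 44, 47, 61, 96, 142, 175, 190, 193, 193, 193, 193, 193, 193, 194]
272 [194, 194, 194, 194, 193, 193, 192, 191, 182, 156, 114, 74, 52, 45, 44, 44, 44, 44, 44, 44, 44, 44, 43, 43] [43, 43, 43, 44, 43, 44, 50, 74, 118, 162, 186, 192, 193, 193, 193, 193, 193, 193, 193, 193]
280 [194, 194, 194, 194, 194, 193, 193, 193, 194, 194, 194, 194, 193, 189, 181, 165, 142, 113, 87, 68, 55, 48, 45, 45] [43, 43, 43, 43, 45, 57, 88, 133, 170, 188, 192, 193, 193, 193, 193, 193, 193, 193, 193, 193]
spot (np.float64(357.2901554404145), np.float64(284.419689119171)) 193
panel [[266, 91], [262, 216], [438, 229], [460, 109]]
[[0.4194, 0.2674, 0.173], [0.412, 0.1748, 0.173], [0.5535, 0.1641, 0.173], [0.5609, 0.2552, 0.173]]
0.1421 175.1
0.0928 -94.59
0.1419 -4.35
0.0914 85.31
[[0.39397264 0.16826096 0.173     ]
 [0.56757715 0.15307786 0.173     ]]
```

Run:
```python
from h import *
import pickle
from scipy.optimize import least_squares
from plant import camera_params
s=pickle.load(open('pics/w1.pkl','rb'));c=cam(camera_params('wrist'),s)
for psi in(-4.4,-4.75,-5.1):
    p=np.radians(psi);ex=np.array([np.cos(p),np.sin(p),0]);ey=np.array([-np.sin(p),np.cos(p),0])
    def r2(uv):
        o,d=ray(c,uv);a=np.array([o@ex,o[2]]);b=np.array([d@ex,d[2]]);return a,b/np.linalg.norm(b)
    L=[r2(u) for u in((267.2,248),(266.9,256),(266.4,264))];Rr=[r2(u) for u in((412.7,248),(412.3,256))]
    f=lambda x:[abs((np.array([x[0],.11])-a)@np.array([-b[1],b[0]]))-x[1] for a,b in L]+[abs((np.array([x[0],.11])-a)@np.array([-b[1],b[0]]))-x[1] for a,b in Rr]
    q=least_squares(f,[.47,.0725]).x
    print(psi,'cx,r',q,np.round(f(q),5))
    a,b=r2((357.3,284.4));w=a-np.array([q[0],.11]);t=-(w@b)-np.sqrt((w@b)**2-w@w+.0725**2);h=w+t*b
    th=np.arctan2(h[0],h[1]);o,d=ray(c,(357.3,284.4));X=plane(c,(357.3,284.4),.11+h[1])
    print('theta',th,np.degrees(th),'mark',X)
    # z-uncorrected centre of axle at mark's y
    print('axle pt',X-ex*h[0])
    # axial y check with side face bounds vs housing front (y=32): 
    P=plane(c,(346,233),.173);print('housing front to mark along ey',(P-X)@ey)
```

```text
-4.4 cx,r [0.46581039 0.07163782] [-9.0e-05 -7.0e-05  1.6e-04 -4.0e-04  4.0e-04]
theta 0.1713609004109453 9.818256367108779 mark [0.48876606 0.11929504 0.18143814]
axle pt [0.47643955 0.12024351 0.18143814]
housing front to mark along ey 0.040584933758855836
-4.75 cx,r [0.46481298 0.07158099] [-4.0e-05 -7.0e-05  1.1e-04 -4.2e-04  4.2e-04]
theta 0.17183291977697385 9.845301084630657 mark [0.48876671 0.1192924  0.18143229]
axle pt [0.47641261 0.12031894 0.18143229]
housing front to mark along ey 0.040509338897725705
-5.1 cx,r [0.46379843 0.07152134] [ 1.0e-05 -7.0e-05  6.0e-05 -4.4e-04  4.4e-04]
theta 0.17229587343881658 9.871826375564371 mark [0.48876735 0.1192898  0.18142655]
axle pt [0.47638682 0.12039474 0.18142655]
housing front to mark along ey 0.04043217926506852
```

The spot angle comes out at about 0.172 rad toward +x, with grinder yaw about -4.75°. The mark is near (0.4888,0.1193,0.181), which agrees with the two-view point. Next, over to the gauge.

Request:
move_arm(moves=[[1, [-0.041, -0.0015, 0], [0, 0, 0]], [1, [-0.041, -0.0015, 0], [0, 0, 0]], [1, [-0.041, -0.0015, 0], [0, 0, 0]], [1, [-0.041, -0.0015, 0], [0, 0, 0]], [1, [-0.041, -0.0015, 0], [0, 0, 0]], [1, [-0.041, -0.0015, 0], [0, 0, 0]], [1, [-0.041, -0.0015, 0], [0, 0, 0]], [1, [-0.041, -0.0015, 0], [0, 0, 0]], [1, [-0.041, -0.0015, 0], [0, 0, 0]], [1, [-0.041, -0.0015, 0], [0, 0, 0]]])

```text
time: 3.48
eef_pos: [0.4431, -0.2473, 0.3023]
tcp_rot: [0.708, 0.707, 0.0, 0.001]
contact_force: [1.5, 0.1, 0.8]
opening: 1.0
finger_force: 0.0
```

Request:
move_arm(moves=[[1, [-0.035, 0, 0.01], [0, 0, 0]], [1, [-0.035, 0, 0.01], [0, 0, 0]], [1, [-0.035, 0, 0.01], [0, 0, 0]], [1, [0, 0, 0], [0, 0, 0]], [1, [0, 0, 0], [0, 0, 0]], [1, [0, 0, 0], [0, 0, 0]], [1, [0, 0, 0], [0, 0, 0]], [1, [0, 0, 0], [0, 0, 0]], [1, [0, 0, 0], [0, 0, 0]], [1, [0, 0, 0], [0, 0, 0]]])

```text
time: 4.32
eef_pos: [0.4432, -0.3497, 0.272]
tcp_rot: [0.707, 0.707, -0.0, 0.001]
contact_force: [0.1, -1.0, -0.5]
opening: 1.004
finger_force: 0.0
```

```bash
python3 snap.py w2
python3 - <<'E'
from h import *
from plant import camera_params
print('dial by top',plane(cam(camera_params('top')),(457.6,266.2),.137))
E
```

```text
{'time': 4.3167, 'eef_pos': [0.4432, -0.3497, 0.272], 'tcp_rot': [0.7074, 0.7069, -0.0, 0.0006], 'qpos': [-0.8477, 0.0127, 1.8087, -0.0, 1.319, -0.847], 'contact_force': [0.0893, -0.9897, -0.48], 'wrist_torque': [0.0118, 0.0218, -0.0411]}
dial by top [ 0.44556917 -0.35204435  0.137     ]
```

View pics/w2.png

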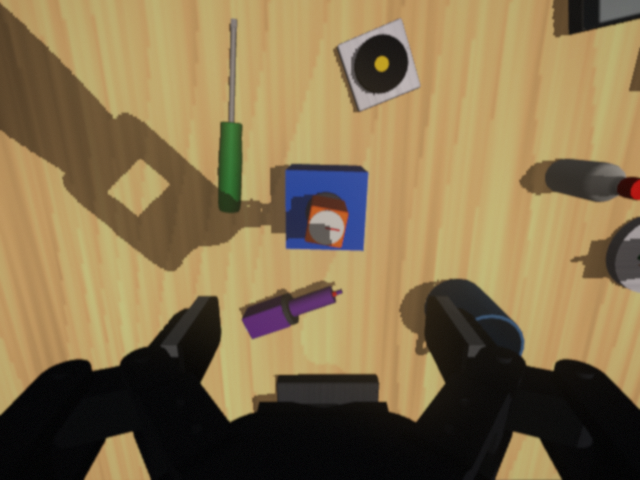

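The wrist view shows the gauge dial at (326,225) in the blue stand, the purple look-alike lying at (290,310), the 70 mm pad at (380,64) and the mug at (470,315). I'll get the grip's yaw and centre from the orange mask.

Run:
```python
from h import *
import pickle
from plant import camera_params
im=cv2.imread('pics/w2.png')[:,:,::-1];s=pickle.load(open('pics/w2.pkl','rb'));c=cam(camera_params('wrist'),s)
h=cv2.cvtColor(im,cv2.COLOR_RGB2HSV)
k=(((h[:,:,0]<20)&(h[:,:,1]>120))|(h[:,:,1]<70)).astype(np.uint8)*255;k[:204]=0;k[250:]=0;k[:,:303]=0;k[:,352:]=0
k=cv2.morphologyEx(k,cv2.MORPH_CLOSE,np.ones((5,5)));n,l,st,ce=cv2.connectedComponentsWithStats(k);print(st,ce)
k[:]=0;k[l==1+np.argmax(st[1:,4])]=255
r=cv2.minAreaRect(cv2.findContours(k,0,1)[0][0]);print(r)
ok=h[:,:,1]<70;ok[:204]=0;ok[250:]=0;ok[:,:303]=0;ok[:,352:]=0;y,x=np.nonzero(ok);d=(x.mean(),y.mean());e=cv2.fitEllipse(np.c_[x,y][cv2.convexHull(np.c_[x,y].astype(np.int32),returnPoints=False)[:,0]].astype(np.float32));print('dial',d,e)
print([plane(c,d,z) for z in(.136,.14)])
b=blobs(im,(20,150,80),(35,255,255),(360,45,405,85))[1];print('pad',b,plane(c,b[0][1],.026))
b=blobs(im,(105,120,50),(130,255,255),(270,150,385,260))[1][:2];print(b)
print('stand corners',[plane(c,u,.075).round(4).tolist() for u in((287,172),(367,173),(363,250),(286,248))])
cv2.imwrite('pics/e.png',cv2.resize(im[190:260,290:370,::-1],None,fx=8,fy=8,interpolation=2))
```

```text
[[     0      0    640    480 305564]
 [   303    204     45     46   1636]] [[319.46664201 239.58051014]
 [325.7304401  224.46271394]]
((325.0, 226.5), (45.0, 44.0), 90.0)
dial (np.float64(324.6720430107527), np.float64(227.28709677419354)) ((318.92779541015625, 230.69741821289062), (47.87526321411133, 56.77163314819336), 146.84048461914062)
[array([ 0.44554327, -0.35140922,  0.136     ]), array([ 0.44551515, -0.3503339 ,  0.14      ])]
pad [(202, [381.2, 63.3], [374, 55, 15, 17])] [ 0.50301345 -0.20954026  0.026     ]
[(3498, [329.2, 197.3], [286, 169, 81, 81]), (304, [302.9, 243.5], [287, 236, 47, 13])]
stand corners [[0.4097, -0.3129, 0.075], [0.4865, -0.3138, 0.075], [0.4853, -0.3919, 0.075], [0.4065, -0.3898, 0.075]]
```

View pics/e.png

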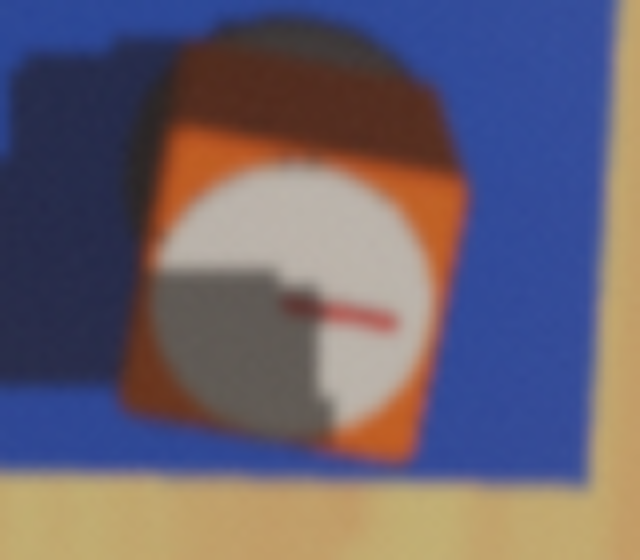

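The grip corners are at crop (178,125), (468,180), (408,465) and (120,408). That gives yaw ≈ -11.2° and centre ≈ (0.4465,-0.351). Now the descent.

Request:
move_arm(moves=[[1, [-0.0015, 0.0033, 0], [0, 0, 0.098]], [1, [0, 0, 0.01], [0, 0, 0.098]], [1, [0, 0, 0.03], [0, 0, 0]], [1, [0, 0, 0.03], [0, 0, 0]], [1, [0, 0, 0.03], [0, 0, 0]], [1, [0, 0, 0.03], [0, 0, 0]], [1, [0, 0, 0.025], [0, 0, 0]], [1, [0, 0, 0.02], [0, 0, 0]], [1, [0, 0, 0], [0, 0, 0]], [1, [0, 0, 0], [0, 0, 0]]], grip_force=60)

```text
time: 5.2
eef_pos: [0.4457, -0.3512, 0.0955]
tcp_rot: [0.773, 0.634, -0.0, -0.001]
contact_force: [-0.0, -0.7, 0.6]
opening: 1.002
finger_force: 0.0
```

Request:
move_arm(moves=[[0, [0, 0, 0], [0, 0, 0]], [0, [0, 0, 0], [0, 0, 0]], [0, [0, 0, 0], [0, 0, 0]], [0, [0, 0, 0], [0, 0, 0]], [0, [0, 0, 0], [0, 0, 0]], [0, [0, 0, 0], [0, 0, 0]], [0, [0, 0, 0], [0, 0, 0]], [0, [0, 0, 0], [0, 0, 0]], [0, [0, 0, 0], [0, 0, 0]], [0, [0, 0, 0], [0, 0, 0]]])

```text
time: 6.03
eef_pos: [0.4466, -0.3526, 0.0978]
tcp_rot: [0.774, 0.634, -0.0, 0.001]
contact_force: [-1.5, 0.7, 5.9]
opening: 0.366
finger_force: 60.1
```

```bash
python3 snap.py w3
```

```text
{'time': 6.0333, 'eef_pos': [0.4466, -0.3526, 0.0978], 'tcp_rot': [0.7735, 0.6338, -0.0, 0.0009], 'qpos': [-0.8465, 0.2029, 1.9397, -0.0002, 0.9972, -0.6484], 'contact_force': [-1.536, 0.6683, 5.9325], 'wrist_torque': [0.1724, 0.189, 0.0607]}
```

Request:
move_arm(moves=[[0, [0, 0, -0.005], [0, 0, 0]], [0, [0, 0, -0.01], [0, 0, 0]], [0, [0, 0, -0.015], [0, 0, 0]], [0, [0, 0, -0.015], [0, 0, 0]], [0, [0, 0, -0.015], [0, 0, 0]], [0, [0, 0, -0.015], [0, 0, 0]], [0, [0, 0, -0.015], [0, 0, 0]], [0, [0, 0, -0.01], [0, 0, 0]], [0, [0, 0, 0], [0, 0, 0]], [0, [0, 0, 0], [0, 0, 0]]])

```text
time: 6.92
eef_pos: [0.4461, -0.3519, 0.1966]
tcp_rot: [0.774, 0.634, 0.0, 0.0]
contact_force: [1.0, -0.7, -2.2]
opening: 0.369
finger_force: 60.2
```

```bash
python3 snap.py w4
python3 - <<'E'
from h import *
import pickle
from plant import *
s=pickle.load(open('pics/w4.pkl','rb'));T=R.from_quat(s['tcp_rot']).as_matrix();print(T.round(4))
im=read_camera('scene');cv2.imwrite('pics/s4.png',im[:,:,::-1])
cv2.imwrite('pics/f.png',np.hstack([cv2.resize(cv2.imread('pics/w4.png')[130:330,220:420],(500,500)),cv2.resize(im[150:260,180:250,::-1],(300,500),interpolation=2)]))
E
```

```text
{'time': 6.9167, 'eef_pos': [0.4461, -0.3519, 0.1966], 'tcp_rot': [0.7735, 0.6338, 0.0, 0.0003], 'qpos': [-0.8464, 0.0837, 1.8756, 0.0, 1.1819, -0.6485], 'contact_force': [0.9668, -0.7485, -2.2348], 'wrist_torque': [0.0453, 0.0067, -0.0399]}
[[ 1.966e-01  9.805e-01  3.000e-04]
 [ 9.805e-01 -1.966e-01 -4.000e-04]
 [-3.000e-04  4.000e-04 -1.000e+00]]
```

View pics/f.png

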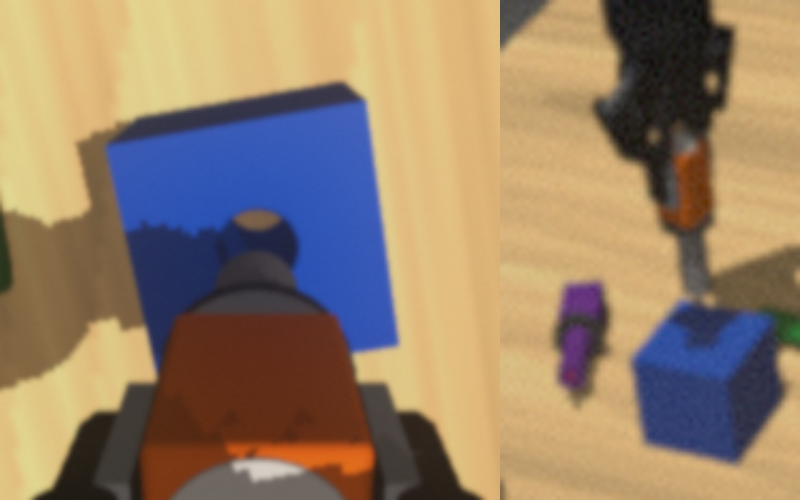

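The gauge is held and clear of the stand, with its barrel end just above the hole. Next is the yellow spot, hovering about 10 mm above it.

Request:
move_arm(moves=[[0, [0.02, 0.0037, 0], [0, 0, 0]], [0, [0.03, 0.0055, 0], [0, 0, 0]], [0, [0.03, 0.0055, 0], [0, 0, 0]], [0, [0.03, 0.0055, 0.01], [0, 0, 0]], [0, [0.025, 0.0046, 0.017], [0, 0, 0]], [0, [0.016, 0.003, 0.02], [0, 0, 0]], [0, [0, 0, 0.015], [0, 0, 0]], [0, [0, 0, 0.01], [0, 0, 0]], [0, [0, 0, 0], [0, 0, 0]], [0, [0, 0, 0], [0, 0, 0]]])

```text
time: 7.85
eef_pos: [0.5025, -0.2095, 0.1234]
tcp_rot: [0.774, 0.634, -0.0, -0.001]
contact_force: [-0.2, -0.6, -1.7]
opening: 0.367
finger_force: 60.2
```

```bash
python3 snap.py w5
python3 - <<'E'
from h import *
import pickle
from plant import *
s=pickle.load(open('pics/w5.pkl','rb'));T=R.from_quat(s['tcp_rot']).as_matrix()
cw=cam(camera_params('wrist'),s)
d=np.array([.5030,-.2095,0])-s['eef_pos'];print('shift tool to spot',(T.T@d).round(4))
t=read_camera('top');cv2.imwrite('pics/t5.png',t[:,:,::-1])
im=cv2.imread('pics/w5.png')
cv2.imwrite('pics/g.png',im[80:400,160:480][:, :])
print(proj(cw,(.503,-.2095,.026)))
E
```

```text
{'time': 7.85, 'eef_pos': [0.5025, -0.2095, 0.1234], 'tcp_rot': [0.7737, 0.6335, -0.0004, -0.001], 'qpos': [-0.5813, 0.1181, 1.9834, -0.0001, 1.0423, -0.3827], 'contact_force': [-0.1971, -0.5544, -1.6569], 'wrist_torque': [-0.0674, 0.0211, -0.0202]}
shift tool to spot [-0.      0.0008  0.1234]
[322.87791919 239.19205787]
```

View pics/g.png

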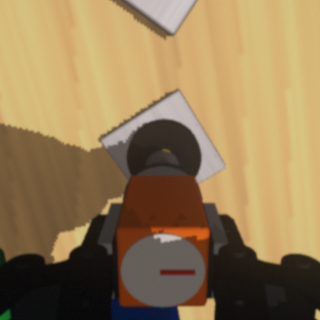

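The gauge is hovering over the disc, which spans crop x 127–201 with its top edge at y≈120. I'll check the centring and the gauge's offset in the grip.

Run:
```python
from h import *
import pickle
from plant import *
s=pickle.load(open('pics/w5.pkl','rb'));T=R.from_quat(s['tcp_rot']).as_matrix();c=cam(camera_params('wrist'),s)
im=cv2.imread('pics/w5.png')[:,:,::-1]
v=cv2.GaussianBlur(im,(3,3),0).max(2).astype(float)
# disc edge: radial scan from centre over upper arc, dark->bright
pts=[]
for a in np.radians(np.arange(-60,16,4)):   # right/upper arc, away from the shadow
    rr=np.arange(28,50,.5);l=np.array([v[int(round(234+r*np.sin(a))),int(round(324+r*np.cos(a)))] for r in rr]);i=np.argmax(np.gradient(l));pts.append((324+rr[i]*np.cos(a),234+rr[i]*np.sin(a)))
P=np.array([plane(c,p,.026)[:2] for p in pts])
from scipy.optimize import least_squares
f=lambda q:np.hypot(*(P-q[:2]).T)-.027
q=least_squares(f,[.503,-.2095],loss='soft_l1',f_scale=.0005);print('disc centre',q.x,'res',np.abs(f(q.x)).round(4))
# dial: ellipse of low-saturation / red inside
h=cv2.cvtColor(im,cv2.COLOR_RGB2HSV);m=((h[:,:,1]<75)&(h[:,:,2]>60)).astype(np.uint8)*255;m[:312]=0;m[395:]=0;m[:,:275]=0;m[:,:][:,370:]=0
m=cv2.morphologyEx(m,cv2.MORPH_OPEN,np.ones((5,5)))
n,l,st,ce=cv2.connectedComponentsWithStats(m);i=1+np.argmax(st[1:,4]);print(st[i],ce[i])
hull=cv2.convexHull(cv2.findContours((l==i).astype(np.uint8),0,1)[0][0]);e=cv2.fitEllipse(hull);print(e)
cw=c
for z in(-.0395,-.0415):
    o,d=ray(c,e[0]);o=T.T@(o-s['eef_pos']);d=T.T@d;print(z,(o+d*(z-o[2])/d[2]).round(4))
```

```text
disc centre [ 0.50308477 -0.2075087 ] res [0.0003 0.0001 0.0002 0.0005 0.0001 0.0003 0.0001 0.0005 0.0001 0.
 0.0001 0.0009 0.0001 0.0003 0.0004 0.0006 0.0001 0.0001 0.0004]
[ 281  314   84   74 4565] [321.81007667 349.85213582]
((322.5004577636719, 350.0450744628906), (73.47602844238281, 82.73686218261719), 89.65128326416016)
-0.0395 [ 0.0026  0.0005 -0.0395]
-0.0415 [ 0.0039  0.0005 -0.0415]
```

The gauge is within about 1 mm of the spot centre. I'll lower it to near contact.

Request:
move_arm(moves=[[0, [-0.001, 0, 0.002], [0, 0, 0]], [0, [0, 0, 0.002], [0, 0, 0]], [0, [0, 0, 0.002], [0, 0, 0]], [0, [0, 0, 0.002], [0, 0, 0]], [0, [0, 0, 0.002], [0, 0, 0]], [0, [0, 0, 0.001], [0, 0, 0]], [0, [0, 0, 0], [0, 0, 0]], [0, [0, 0, 0], [0, 0, 0]], [0, [0, 0, 0], [0, 0, 0]], [0, [0, 0, 0], [0, 0, 0]]])

```text
time: 8.78
eef_pos: [0.503, -0.2105, 0.1136]
tcp_rot: [0.773, 0.634, -0.0, 0.0]
contact_force: [-1.0, -0.6, 0.1]
opening: 0.367
finger_force: 60.5
```

```bash
cat > f.py <<'E'
from plant import *
import numpy as np
F=[];
for i in range(6):
    s=get_state();F.append(np.r_[s['contact_force'],s['eef_pos']]);read_camera('top')
F=np.array(F);print(s['time'],F.mean(0).round(4),F.std(0).round(4))
E
python3 f.py
```

```text
9.0333 [-0.3461 -0.3769  0.7495  0.503  -0.2105  0.1135] [3.951e-01 3.918e-01 5.073e-01 0.000e+00 0.000e+00 1.000e-04]
```

Request:
move_arm(moves=[[0, [0, 0, 0.001], [0, 0, 0]], [0, [0, 0, 0.001], [0, 0, 0]], [0, [0, 0, 0.001], [0, 0, 0]], [0, [0, 0, 0.001], [0, 0, 0]], [0, [0, 0, 0.001], [0, 0, 0]], [0, [0, 0, 0], [0, 0, 0]], [0, [0, 0, 0], [0, 0, 0]], [0, [0, 0, 0], [0, 0, 0]], [0, [0, 0, 0], [0, 0, 0]], [0, [0, 0, 0], [0, 0, 0]]])

```text
time: 9.92
eef_pos: [0.503, -0.2105, 0.1085]
tcp_rot: [0.774, 0.634, 0.0, 0.0]
contact_force: [-0.7, -0.1, 4.3]
opening: 0.366
finger_force: 60.8
```

```bash
python3 f.py
```

```text
10.1667 [-1.0937 -0.3924  4.0276  0.503  -0.2105  0.1085] [0.506  0.2908 0.472  0.     0.     0.    ]
```

The band is in at about 7 mm: the force rose 0.65 N/mm to ~5.9 N. I'll hold a little longer, then lift.

Request:
move_arm(moves=[[0, [0, 0, 0], [0, 0, 0]], [0, [0, 0, 0], [0, 0, 0]], [0, [0, 0, 0], [0, 0, 0]], [0, [0, 0, 0], [0, 0, 0]], [0, [0, 0, 0], [0, 0, 0]], [0, [0, 0, -0.005], [0, 0, 0]], [0, [0, 0, -0.005], [0, 0, 0]], [0, [0, 0, -0.015], [0, 0, 0]], [0, [0, 0, -0.03], [0, 0, 0]], [0, [0, 0, -0.04], [0, 0, 0]]])

```text
time: 11.05
eef_pos: [0.4999, -0.2078, 0.1991]
tcp_rot: [0.774, 0.634, -0.001, -0.006]
contact_force: [0.6, -0.2, -2.3]
opening: 0.369
finger_force: 60.1
```

```bash
python3 f.py
cat > plan.py <<'E'
from h import *
from plant import *
s=get_state();T=R.from_quat(s['tcp_rot']).as_matrix();p=np.radians(-4.75);th=.172
ex=np.array([np.cos(p),np.sin(p),0]);ey=np.array([-np.sin(p),np.cos(p),0])
n=ex*np.sin(th)+np.array([0,0,np.cos(th)])
M=np.array([.4888,.1193,.1820])
off=np.array([.003,.0005])   # gauge axis in tool x,y
# target orientation: current (upright) turned th about ey
up=np.array([[.1966,.9805,0],[.9805,-.1966,0],[0,0,-1.]])
Tt=R.from_rotvec(ey*th).as_matrix()@up
def tcp(gap): # tip 'gap' above mark (plunger out)
    return M+n*(gap+.012+.0765)-Tt[:,0]*off[0]-Tt[:,1]*off[1]
if __name__=='__main__':
    for g in(.05,.01,-.007):
        q=tcp(g);print(g,'tcp',q.round(4),'shift in tool now',(T.T@(q-s['eef_pos'])).round(4))
    rv=R.from_matrix(T.T@Tt).as_rotvec();print('turn',rv.round(4),'axis check',(-T[:,2]@n).round(5),'z err',(Tt[:,2]+n).round(4))
    print('eef',s['eef_pos'],s['qpos'].round(3))
E
python3 plan.py
```

```text
11.3 [ 0.5763 -0.4715 -1.3279  0.5034 -0.2101  0.2056] [1.3156e+00 6.4990e-01 2.5804e+00 2.0000e-03 1.2000e-03 4.3000e-03]
0.05 tcp [0.5114 0.1145 0.3186] shift in tool now [ 0.3196 -0.0546 -0.1166]
0.01 tcp [0.5045 0.1151 0.2792] shift in tool now [ 0.3187 -0.0613 -0.0772]
-0.007 tcp [0.5016 0.1153 0.2624] shift in tool now [ 0.3183 -0.0641 -0.0604]
turn [ 1.668e-01 -2.190e-02  1.000e-04] axis check 0.98588 z err [-0.  0. -0.]
eef [ 0.50163098 -0.20923147  0.20108514] [-5.820e-01  2.700e-02  1.927e+00  1.000e-03  1.193e+00 -3.840e-01]
```

Request:
move_arm(moves=[[0, [0.032, -0.0055, -0.025], [0, 0, 0]], [0, [0.032, -0.0055, -0.025], [0, 0, 0]], [0, [0.032, -0.0055, -0.025], [0, 0, 0]], [0, [0.032, -0.0055, -0.025], [0, 0, 0]], [0, [0.032, -0.0055, -0.015], [0, 0, 0]], [0, [0.032, -0.0055, 0], [0, 0, 0]], [0, [0.032, -0.0055, 0], [0, 0, 0]], [0, [0.032, -0.0055, 0], [0, 0, 0]], [0, [0.032, -0.0055, 0], [0, 0, 0]], [0, [0.03, -0.0055, 0], [0, 0, 0]]])

```text
time: 12.18
eef_pos: [0.5102, 0.1142, 0.3154]
tcp_rot: [0.773, 0.634, -0.002, -0.002]
contact_force: [-0.1, -0.4, -1.4]
opening: 0.366
finger_force: 60.3
```

Request:
move_arm(moves=[[0, [0, 0, 0], [0.0834, -0.011, 0]], [0, [0, 0, 0], [0.0834, -0.011, 0]], [0, [0, 0, 0], [0, 0, 0]], [0, [0, 0, 0], [0, 0, 0]], [0, [0, 0, 0], [0, 0, 0]], [0, [0, 0, 0], [0, 0, 0]], [0, [0, 0, 0], [0, 0, 0]], [0, [0, 0, 0], [0, 0, 0]], [0, [0, 0, 0], [0, 0, 0]], [0, [0, 0, 0], [0, 0, 0]]])

```text
time: 13.02
eef_pos: [0.5114, 0.1122, 0.3186]
tcp_rot: [0.771, 0.631, -0.061, -0.057]
contact_force: [0.5, 0.3, -2.1]
opening: 0.373
finger_force: 60.6
```

```bash
python3 snap.py w6; python3 plan.py
python3 - <<'E'
from h import *
import pickle
from plant import *
s=pickle.load(open('pics/w6.pkl','rb'));c=cam(camera_params('wrist'),s)
print('mark proj',proj(c,(.4888,.1193,.182)))
im=cv2.imread('pics/w6.png');cv2.imwrite('pics/h.png',cv2.resize(im[60:400,120:520],(800,680))[:600])
E
```

```text
{'time': 13.0167, 'eef_pos': [0.5114, 0.1122, 0.3186], 'tcp_rot': [0.7709, 0.6315, -0.061, -0.0572], 'qpos': [0.0153, -0.0134, 1.7572, 0.0138, 1.5647, 0.2122], 'contact_force': [0.4791, 0.3435, -2.0716], 'wrist_torque': [0.0253, -0.1407, -0.0485]}
0.05 tcp [0.5114 0.1145 0.3186] shift in tool now [ 0.0022 -0.0005  0.    ]
0.01 tcp [0.5045 0.1151 0.2792] shift in tool now [ 0.0023 -0.0007  0.04  ]
-0.007 tcp [0.5016 0.1153 0.2624] shift in tool now [ 0.0024 -0.0008  0.057 ]
turn [ 0.0046  0.0021 -0.0005] axis check 0.99999 z err [-0.  0. -0.]
eef [0.51143728 0.1121827  0.31856667] [ 0.015 -0.013  1.757  0.014  1.565  0.212]
mark proj [320.95376989 218.11304595]
```

View pics/h.png

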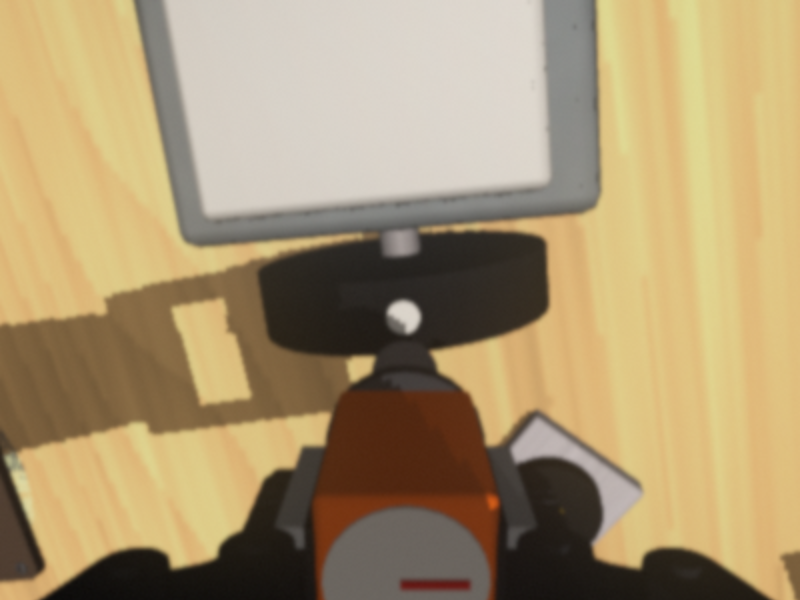

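The spot is at (321.5,218.5) against a predicted (321,218.1), and it sits midway across the wheel as seen along the tool. Position and angle both check out, so I'll trim and approach to ~10 mm.

Request:
move_arm(moves=[[0, [0.0022, -0.0006, 0.005], [0.0046, 0.0021, 0]], [0, [0, 0, 0.008], [0, 0, 0]], [0, [0, 0, 0.008], [0, 0, 0]], [0, [0, 0, 0.008], [0, 0, 0]], [0, [0, 0, 0.006], [0, 0, 0]], [0, [0, 0, 0.005], [0, 0, 0]], [0, [0, 0, 0], [0, 0, 0]], [0, [0, 0, 0], [0, 0, 0]], [0, [0, 0, 0], [0, 0, 0]], [0, [0, 0, 0], [0, 0, 0]]])

```text
time: 13.9
eef_pos: [0.5049, 0.1151, 0.2796]
tcp_rot: [0.771, 0.631, -0.061, -0.06]
contact_force: [-1.2, -0.1, -1.4]
opening: 0.372
finger_force: 60.6
```

```bash
python3 f.py; python3 plan.py
```

```text
14.15 [-0.2136  0.1324 -1.9368  0.5048  0.1151  0.2794] [4.573e-01 2.519e-01 4.626e-01 1.000e-04 0.000e+00 1.000e-04]
0.05 tcp [0.5114 0.1145 0.3186] shift in tool now [-0.     -0.0001 -0.04  ]
0.01 tcp [0.5045 0.1151 0.2792] shift in tool now [-0.     -0.0001 -0.    ]
-0.007 tcp [0.5016 0.1153 0.2624] shift in tool now [-0.     -0.0001  0.017 ]
turn [-0.0002  0.0001 -0.0003] axis check 1.0 z err [-0.  0. -0.]
eef [0.50462289 0.11507159 0.27914749] [ 0.019 -0.003  1.818  0.017  1.498  0.215]
```

Request:
move_arm(moves=[[0, [0, 0, 0.002], [0, 0, 0]], [0, [0, 0, 0.002], [0, 0, 0]], [0, [0, 0, 0.002], [0, 0, 0]], [0, [0, 0, 0.002], [0, 0, 0]], [0, [0, 0, 0.0015], [0, 0, 0]], [0, [0, 0, 0.0015], [0, 0, 0]], [0, [0, 0, 0], [0, 0, 0]], [0, [0, 0, 0], [0, 0, 0]], [0, [0, 0, 0], [0, 0, 0]], [0, [0, 0, 0], [0, 0, 0]]])

```text
time: 15.03
eef_pos: [0.5026, 0.1152, 0.2685]
tcp_rot: [0.771, 0.631, -0.062, -0.06]
contact_force: [-1.1, -0.5, 0.3]
opening: 0.366
finger_force: 61.0
```

```bash
python3 f.py; python3 plan.py
```

```text
15.2833 [-0.9004 -0.1308  0.6437  0.5026  0.1152  0.2683] [3.005e-01 3.418e-01 5.073e-01 0.000e+00 0.000e+00 1.000e-04]
0.05 tcp [0.5114 0.1145 0.3186] shift in tool now [-0.     -0.     -0.0512]
0.01 tcp [0.5045 0.1151 0.2792] shift in tool now [-0.      0.     -0.0112]
-0.007 tcp [0.5016 0.1153 0.2624] shift in tool now [-0.      0.      0.0058]
turn [-0.0006  0.0002 -0.0003] axis check 1.0 z err [-0.  0. -0.]
eef [0.50262383 0.11525132 0.26818809] [0.02  0.    1.835 0.018 1.478 0.215]
```

Request:
move_arm(moves=[[0, [0, 0, 0.001], [0, 0, 0]], [0, [0, 0, 0.001], [0, 0, 0]], [0, [0, 0, 0.001], [0, 0, 0]], [0, [0, 0, 0.001], [0, 0, 0]], [0, [0, 0, 0.001], [0, 0, 0]], [0, [0, 0, 0.0005], [0, 0, 0]], [0, [0, 0, 0], [0, 0, 0]], [0, [0, 0, 0], [0, 0, 0]], [0, [0, 0, 0], [0, 0, 0]], [0, [0, 0, 0], [0, 0, 0]]])

```text
time: 16.17
eef_pos: [0.5017, 0.1153, 0.2629]
tcp_rot: [0.771, 0.631, -0.062, -0.06]
contact_force: [-1.4, -0.4, 3.3]
opening: 0.372
finger_force: 61.4
```

```bash
python3 f.py; python3 plan.py; python3 snap.py w7
python3 - <<'E'
from h import *
im=cv2.imread('pics/w7.png');cv2.imwrite('pics/i.png',cv2.resize(im[100:340,180:460],(700,600)))
E
```

```text
16.4167 [-1.4124 -0.0452  3.6551  0.5017  0.1153  0.2628] [3.743e-01 3.759e-01 3.062e-01 0.000e+00 0.000e+00 1.000e-04]
0.05 tcp [0.5114 0.1145 0.3186] shift in tool now [-0.     -0.0001 -0.0567]
0.01 tcp [0.5045 0.1151 0.2792] shift in tool now [-0.     -0.     -0.0167]
-0.007 tcp [0.5016 0.1153 0.2624] shift in tool now [-0.     -0.      0.0003]
turn [-0.0005  0.0001 -0.0003] axis check 1.0 z err [-0.  0. -0.]
eef [0.50172904 0.11532738 0.26276704] [0.02  0.002 1.843 0.018 1.468 0.215]
{'time': 16.4667, 'eef_pos': [0.5017, 0.1153, 0.2628], 'tcp_rot': [0.7707, 0.6313, -0.0619, -0.0599], 'qpos': [0.02, 0.0022, 1.8429, 0.0177, 1.4681, 0.2149], 'contact_force': [-1.0072, 0.41, 4.5263], 'wrist_torque': [0.0179, 0.478, 0.0023]}
```

View pics/i.png

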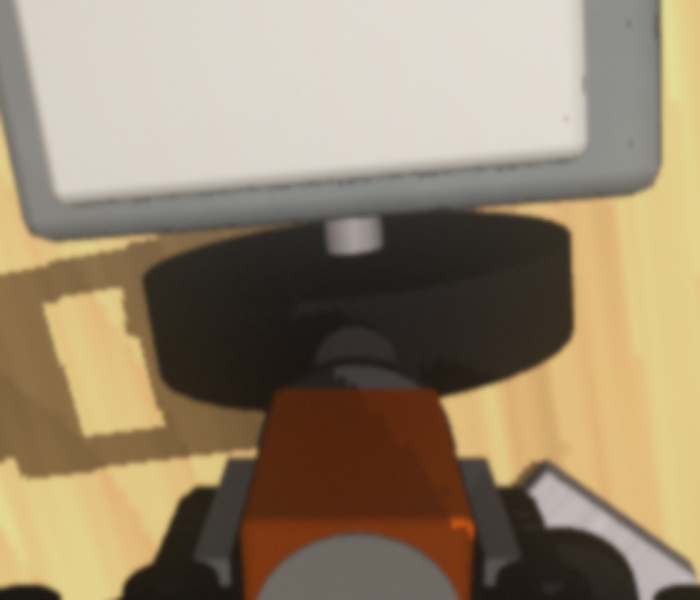

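The gauge is on the spot, ~7 mm in at ~5.7 N, with the wheel unmoved. I'll hold briefly and hand in.

Request:
move_arm(moves=[[0, [0, 0, 0], [0, 0, 0]], [0, [0, 0, 0], [0, 0, 0]], [0, [0, 0, 0], [0, 0, 0]], [0, [0, 0, 0], [0, 0, 0]], [0, [0, 0, 0], [0, 0, 0]], [0, [0, 0, 0], [0, 0, 0]], [0, [0, 0, 0], [0, 0, 0]], [0, [0, 0, 0], [0, 0, 0]], [0, [0, 0, 0], [0, 0, 0]], [0, [0, 0, 0], [0, 0, 0]]])

```text
time: 17.35
eef_pos: [0.5017, 0.1153, 0.2627]
tcp_rot: [0.771, 0.631, -0.062, -0.06]
contact_force: [-1.7, 0.4, 3.8]
opening: 0.372
finger_force: 61.4
```

```bash
python3 -c "
from plant import *
print(get_state()['contact_force']);print(sign_off())"
```

```text
[-1.69960309  0.37868029  3.84866147]
the job is handed in; nothing more can be done
None
```

Handed in at 17.4 s: by force and position readings (the red band itself was never in view), I pressed the gauge about 7 mm in on the pad's yellow spot for about a second, and it's now held the same way, square on the wheel's white spot.

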